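# Change the cartridges in the ink dock

### The job

Change the ink: swing the dock's clamp up, take every spent cartridge out of the dock and stand it upright in the return tray, and stand a fresh cartridge from the table in a bay until all the fresh ones are in, then swing the clamp fully shut so that it drives them home. Once all the spent cartridges are in it, slide the return tray along the table all the way into the slotted holder, against its stop. Leave the jar, the bottle and the tape roll where they are.

Things in the scene. Friction and masses are not known exactly. Their poses are not given: they have to be found in the camera images.
- ink_dock: fixed grey ink dock, 150 x 226 mm; origin: centre of its block of bays, at table level; x points from the open front (handle side) to the hinge side, y along the row. The block (98 x 196 mm) is 45 mm high. Three open-topped bays, 64 mm apart, each 74 (x) x 40 (y) mm with a chamfered mouth; hinge posts at the far side reach 94 mm height
- clamp (a joint): one clamp over all bays, a metal frame hinged along the dock's far (+x) side: 0 = shut (level), grows as the handle swings up, stop at 1.85 rad; clear of the bays beyond 1.6. Starts ajar. Stiff hinge (0.6 N m; 5 to 9 N at the handle): stays where left, and holds the cartridges down when shut. Its cross-bar, 58 mm from the axis, presses their tops from 0.14 rad down
- clamp_handle (a point): middle of the clamp's handle, a steel bar 12 mm thick, 195 mm long, parallel to the dock's y, 135 mm from the hinge axis. Can be pinched from above across the bar (along the dock's x) and led round the arc
- clamp_hinge (a point): fixed point on the hinge axis at mid-length, 58 mm along the dock's +x from its origin, 88 mm above the table; the axis runs along the dock's y. With the clamp at angle a the handle is at 135 mm x (-cos a, 0, sin a) from here in the dock's frame
- return_tray: loose grey plastic tray, 0.3 kg, 170 (x) x 92 (y) mm, walls 25 mm high, floor 5 mm thick, inside 164 x 86 mm, split by the handle fin into two halves, each for one standing cartridge: 54 mm from the middle along x, its 70 mm side along the tray's y. A 5 mm thick flange at the bottom makes it 108 mm wide (y). Origin: centre of its underside. Symmetric: either end may lead
- tray_handle (a point): grip point on the tray's handle, an upright fin across its middle, 12 mm thick (x), 60 mm wide (y), top 78 mm above the table; the point is straight above the tray's origin, 62 mm above its underside. Pinched across the fin (along the tray's x) the tray can be dragged or lifted
- tray_holder: fixed slotted grey holder: two rails 160 mm long, 114 mm apart inside, 16 mm high, with lips (underside 11 mm up, 100 mm apart) that overhang the tray's flange, so the tray only slides in along the table; flared mouth at -x (to x = -110 mm), stop at +x. Origin at table level where the tray's origin is when the tray is fully in, its x along the holder's x
- jar_grey: bystander: small glass jar with black lid, 60 mm wide, 69 mm tall; origin at its underside
- tape_roll: bystander: roll of brown tape 90 mm wide, 48 mm tall; origin at its underside
- white_bottle: bystander: white bottle with grey cap, 39 mm wide, 94 mm tall; origin at its underside
- bay_0 (a point): bay 0 (y = -64 mm in the dock's frame): centre of the underside of a cartridge fully home, 12 mm above the table. On the bay's sprung seat an unclamped cartridge stands 8 mm higher (underside at 20 mm); the clamp presses it down (seat force 1.6 N, 2.5 N when home)
- bay_1 (a point): bay 1 (y = 0 mm in the dock's frame): centre of the underside of a cartridge fully home, 12 mm above the table. On the bay's sprung seat an unclamped cartridge stands 8 mm higher (underside at 20 mm); the clamp presses it down (seat force 1.6 N, 2.5 N when home)
- bay_2 (a point): bay 2 (y = 64 mm in the dock's frame): centre of the underside of a cartridge fully home, 12 mm above the table. On the bay's sprung seat an unclamped cartridge stands 8 mm higher (underside at 20 mm); the clamp presses it down (seat force 1.6 N, 2.5 N when home)
- spent_0: spent cartridge, present in some starts only (one or two of the three are): stands in bay 0 of the dock at the start; black plastic ink cartridge, a box 70 (own x) x 36 (own y) x 70 mm tall, labels on the broad sides, 0.09 kg with the weight low in its base; origin: centre of its underside, z up; fits a bay with x along the dock's x, either way round; grip it across the 36 mm, near the top
- spent_1: spent cartridge, present in some starts only (one or two of the three are): stands in bay 1 of the dock at the start; black plastic ink cartridge, a box 70 (own x) x 36 (own y) x 70 mm tall, labels on the broad sides, 0.09 kg with the weight low in its base; origin: centre of its underside, z up; fits a bay with x along the dock's x, either way round; grip it across the 36 mm, near the top
- spent_2: spent cartridge, present in some starts only (one or two of the three are): stands in bay 2 of the dock at the start; black plastic ink cartridge, a box 70 (own x) x 36 (own y) x 70 mm tall, labels on the broad sides, 0.09 kg with the weight low in its base; origin: centre of its underside, z up; fits a bay with x along the dock's x, either way round; grip it across the 36 mm, near the top
- fresh_0: fresh cartridge, present in some starts only (two or three are): stands on the table in front of the dock at the start; black plastic ink cartridge, a box 70 (own x) x 36 (own y) x 70 mm tall, labels on the broad sides, 0.09 kg with the weight low in its base; origin: centre of its underside, z up; fits a bay with x along the dock's x, either way round; grip it across the 36 mm, near the top
- fresh_1: fresh cartridge, present in some starts only (two or three are): stands on the table in front of the dock at the start; black plastic ink cartridge, a box 70 (own x) x 36 (own y) x 70 mm tall, labels on the broad sides, 0.09 kg with the weight low in its base; origin: centre of its underside, z up; fits a bay with x along the dock's x, either way round; grip it across the 36 mm, near the top
- fresh_2: fresh cartridge, present in some starts only (two or three are): stands on the table in front of the dock at the start; black plastic ink cartridge, a box 70 (own x) x 36 (own y) x 70 mm tall, labels on the broad sides, 0.09 kg with the weight low in its base; origin: centre of its underside, z up; fits a bay with x along the dock's x, either way round; grip it across the 36 mm, near the top

How it is judged:
On the way:
1. all spent cartridges stand in the return tray while it is still outside the holder (x of spent_0 in the frame of return_tray between -0.083 and 0.083 m and y of spent_0 in the frame of return_tray between -0.045 and 0.045 m and z of spent_0 in the frame of return_tray between -0.002 and 0.014 m and angle between each of spent_0, spent_1, spent_2's own z axis and vertical below 0.2 rad and x of spent_1 in the frame of return_tray between -0.083 and 0.083 m and y of spent_1 in the frame of return_tray between -0.045 and 0.045 m and z of spent_1 in the frame of return_tray between -0.002 and 0.014 m and x of spent_2 in the frame of return_tray between -0.083 and 0.083 m and y of spent_2 in the frame of return_tray between -0.045 and 0.045 m and z of spent_2 in the frame of return_tray between -0.002 and 0.014 m and x of return_tray in the frame of tray_holder below -0.05 m), for 0.2 s.
At the end, for the whole second after the job is handed in: spent cartridges upright (0.2 rad) on the floor of the return tray; tray in the holder, within 8 mm of fully in, 7 mm sideways, 0.08 rad; each fresh cartridge upright in a bay (7 mm, 0.1 rad), within 4 mm of home; clamp below 0.05 rad; all at rest (x of spent_0 in the frame of return_tray between -0.083 and 0.083 m and y of spent_0 in the frame of return_tray between -0.045 and 0.045 m and z of spent_0 in the frame of return_tray between -0.002 and 0.014 m and angle between each of spent_0, spent_1, spent_2's own z axis and vertical below 0.2 rad and x of spent_1 in the frame of return_tray between -0.083 and 0.083 m and y of spent_1 in the frame of return_tray between -0.045 and 0.045 m and z of spent_1 in the frame of return_tray between -0.002 and 0.014 m and x of spent_2 in the frame of return_tray between -0.083 and 0.083 m and y of spent_2 in the frame of return_tray between -0.045 and 0.045 m and z of spent_2 in the frame of return_tray between -0.002 and 0.014 m and (horizontal distance between fresh_0 and bay_0 below 0.007 m or horizontal distance between fresh_0 and bay_1 below 0.007 m or horizontal distance between fresh_0 and bay_2 below 0.007 m) and z of each of fresh_0, fresh_1, fresh_2 in the frame of ink_dock below 0.016 m and angle between each of fresh_0, fresh_1, fresh_2's own z axis and vertical below 0.1 rad and (horizontal distance between fresh_1 and bay_0 below 0.007 m or horizontal distance between fresh_1 and bay_1 below 0.007 m or horizontal distance between fresh_1 and bay_2 below 0.007 m) and (horizontal distance between fresh_2 and bay_0 below 0.007 m or horizontal distance between fresh_2 and bay_1 below 0.007 m or horizontal distance between fresh_2 and bay_2 below 0.007 m) and value of joint clamp below 0.05 rad and x of return_tray in the frame of tray_holder between -0.008 and 0.006 m and y of return_tray in the frame of tray_holder between -0.007 and 0.007 m and angle between the x axis of return_tray and the x axis of tray_holder, either way round below 0.08 rad and angle between return_tray's own z axis and vertical below 0.05 rad and linear speed of each of return_tray, spent_0, spent_1, spent_2, fresh_0, fresh_1, fresh_2 below 0.01 m/s); the robot touches nothing.
It fails at once if the jar is shoved away or tipped (distance of jar_grey from where it was at the start of the episode above 0.03 m or angle between jar_grey's own z axis and vertical above 0.5 rad).
It fails at once if the tape roll is shoved away or tipped (distance of tape_roll from where it was at the start of the episode above 0.03 m or angle between tape_roll's own z axis and vertical above 0.5 rad).
It fails at once if the bottle is shoved away or tipped (distance of white_bottle from where it was at the start of the episode above 0.03 m or angle between white_bottle's own z axis and vertical above 0.5 rad).
Of spent_0, spent_1, spent_2 only 1 to 2 are there at a start; the rules pass over those that are not, and their reading is None.
Of fresh_0, fresh_1, fresh_2 only 2 to 3 are there at a start; the rules pass over those that are not, and their reading is None.
At some moment in a run one of fresh_0, fresh_1, fresh_2, return_tray may be knocked a few centimetres aside while the robot is not near it.
It also fails if it takes over 210 s, if anything falls off the work surface, if the arm or the gripper's body presses on something with over 40 N, if the wrist force passes 120 N, or if a joint passes its speed limit or range.

### The arm

A 6-joint arm with a two-finger parallel gripper is mounted at the origin on a cart in front of the work surface, level with it; the furniture and walls round the work are solid. World frame = base frame: x ahead of the robot, y to its left, z up, the work surface at z = 0. Lengths are in m, angles in rad, forces in N, time in s.
With the tool pointing down it reaches from about 0.3 to 0.775 m from the base axis. Payload 14.6 kg.
Tool frame: the origin (TCP) lies at the very end of the fingers, on their centre line; the grasp point (between the pads) lies 19 mm behind it (manip.grasp_offset is the distance from the TCP to the grasp point, in m); z points along the fingers, y is the line along which they close (so a half turn about z gives the same grasp; the last joint's range is limited). The gripper opens to 94 mm and grips with 3 to 60 N. Pads are 16 mm wide; open, the fingers measure 119 mm over their backs; the gripper's body (75 mm by 177 mm) begins 78 mm behind the grasp point.
Start: joints at [-1.359, 0.3, 1.521, -0, 1.321, -0.067], TCP at [0.151, -0.529, 0.205] pointing down, gripper open.
Joint ranges: [-3.03, 3.03], [-0.79, 2.21], [0.23, 2.52], [-1.04, 4.18], [0, 3.07], [-2.55, 2.55]. Speed limits (rad/s): [2.22, 2.22, 2.57, 3.14, 3.14, 3.14].

### API

Orientations are given as a rotation vector (axis times angle).
In Python, from workcell import manip, hand, planner, read_camera, finder gives the robot as it stands. Calls block until the motion is done:
- manip.movep(position, orientation): joint-space move of the TCP to a pose.
- manip.move_l(position, ori=None, rate=0.15, force_limit=None): straight line of the TCP; ori=None keeps the orientation; rate is the mean speed in m/s. With force_limit (N) it stops when the force on the tool has changed by that much, and returns True; else False.
- manip.move_j(angles): joint-space move.
- hand.move_gripper(opening, strength=None): opening from 0.0 (shut) to 1.0 (fully open); strength is the grip in N (None keeps the last); returns when the fingers have stopped.
- manip.wait(seconds).
- planner.inverse_kinematics(position, orientation): joint angles nearest the present ones, or None.
- manip.get_obs(): the state.
- read_camera(name): name is "scene" or "top" or "wrist"; returns a dict with "frame" (384x512x3 uint8, red, green, blue), "camera_matrix" (3x3 intrinsics, pixels), "cam_to_world" (4x4, takes a point from camera to world coordinates). Camera axes: x right, y up, looking along -z (the intrinsics and any distortion apply to the point x, -y, -z); pixel columns grow to the right and rows downward; lengths in m; the calibration is good to about 2 mm. A picture is of the moment at which its call begins. There is no depth.
A pose or a line that the arm cannot do raises manip.PlanningError and nothing moves.
- manip.sign_off(): hands the job in; it is judged then, once.
Trained networks look in a picture, given as the dict that the camera call returned (one of the last four; its "shot" number tells which), for a name from the list of things; names that differ only in an ending like _2 or _b are one class to them, and where a whole thing is asked for, a point or a joint stands for the part that bears it (a point fixed in the world has none). Each returns a list of dicts, best first, with "p" (0 to 1); they miss things now and then, are a little off and sometimes report something else, mostly with a low value. They report only what shows in the picture. A call takes as long as a camera call.
- finder.recognise(name, picture): "xyz" ([x, y, z] in m, in the coordinates of the camera as it stood for that picture, good to about 4 mm: the middle of the surface that is visible of it).
The state is a dict: "time": time; "qpos": joint angles; "qd": joint speeds; "effort": joint torques, N m; "ee_pos": TCP position; "eef_rot": TCP orientation; "wrist_force": force on the tool from outside, world axes, zero at the start; "ft_torque": the same for the moment, N m; "finger_gap": opening from 0.0 (shut) to 1.0 (fully open); "grip_force": force on a finger pad.
Only numpy, scipy, OpenCV 4.12 (cv2) and the standard library are available. Lean on these libraries where they do the work, as an engineer would, in place of code of your own. Each camera call takes 0.05 s, during which the arm holds its last target. There are 200 camera calls.

## Working session

There is one attempt and no reset: what is moved stays moved. The work goes in short steps, each a Python script; the robot and the scene stay as the last script left them, time stands still between calls to the robot, and variables do not carry over. Pictures are saved under pics/ and viewed, at most 18 in all, crops included, and the job is handed in when it is done.

```bash
ls; mkdir -p pics; cat > h.py <<'E'
import numpy as np, cv2
from workcell import manip, hand, planner, read_camera, finder
from scipy.spatial.transform import Rotation as R
def save(p,n): cv2.imwrite(f'pics/{n}.png',cv2.cvtColor(p['frame'],cv2.COLOR_RGB2BGR))
def find(name,p,pm=0.3):
    T=np.array(p['cam_to_world']); o=[]
    for d in finder.recognise(name,p):
        if d['p']>=pm: o.append((round(d['p'],2),np.round(T[:3,:3]@d['xyz']+T[:3,3],4)))
    return o
def proj(p,pts):
    T=np.linalg.inv(np.array(p['cam_to_world'])); q=(T[:3,:3]@np.atleast_2d(pts).T).T+T[:3,3]
    q=q*[1,-1,-1]; u=(np.array(p['camera_matrix'])@q.T).T; return u[:,:2]/u[:,2:]
def unproj(p,uv,z):
    T=np.array(p['cam_to_world']); uv=np.atleast_2d(uv).astype(float)
    r=(np.linalg.inv(np.array(p['camera_matrix']))@np.c_[uv,np.ones(len(uv))].T).T*[1,-1,-1]
    r=(T[:3,:3]@r.T).T; t=(z-T[2,3])/r[:,2]; return T[:3,3]+r*t[:,None]
E
python3 - <<'E'
from h import *
for c in ['scene','top']:
    p=read_camera(c); save(p,c+'0'); print(c,np.round(p['cam_to_world'],3).tolist(),np.round(p['camera_matrix'],1).tolist(),p.keys())
    for n in ['ink_dock','clamp_handle','return_tray','tray_handle','tray_holder','spent_0','fresh_0','jar_grey','tape_roll','white_bottle']:
        print(n,[(a,b.tolist()) for a,b in find(n,p)])
E
```

```text
pics
workcell.py
scene [[-0.742, 0.444, -0.503, -0.092], [-0.67, -0.515, 0.534, 0.775], [-0.022, 0.734, 0.679, 0.952], [0.0, 0.0, 0.0, 1.0]] [[440.2, 0.0, 256.8], [0.0, 440.2, 188.8], [0.0, 0.0, 1.0]] dict_keys(['frame', 'camera_matrix', 'cam_to_world', 'shot'])
ink_dock [(0.66, [0.5807, -0.1137, 0.042]), (0.3, [0.5287, 0.1329, 0.0083])]
clamp_handle [(0.87, [0.5955, -0.1298, 0.1163])]
return_tray [(0.77, [0.5265, 0.1339, 0.0043])]
tray_handle [(0.83, [0.5301, 0.1331, 0.0079])]
tray_holder [(0.82, [0.5721, 0.3888, 0.0126])]
spent_0 [(0.61, [0.5819, -0.0545, 0.0719])]
fresh_0 [(0.82, [0.4342, 0.001, 0.0539]), (0.63, [0.3815, -0.2128, 0.0538])]
jar_grey [(0.58, [0.7554, 0.0751, 0.0545])]
tape_roll [(0.87, [0.7424, 0.1935, 0.0326]), (0.43, [0.5799, -0.116, 0.0449])]
white_bottle [(0.63, [0.7523, -0.0102, 0.0546])]
top [[-0.019, 0.991, -0.13, 0.407], [-1.0, -0.02, -0.005, 0.072], [-0.008, 0.13, 0.991, 1.334], [0.0, 0.0, 0.0, 1.0]] [[494.5, 0.0, 253.2], [0.0, 494.5, 184.5], [0.0, 0.0, 1.0]] dict_keys(['frame', 'camera_matrix', 'cam_to_world', 'shot'])
ink_dock [(0.91, [0.6017, -0.1461, 0.0399])]
clamp_handle [(0.65, [0.5983, -0.1431, 0.1209])]
return_tray [(0.66, [0.5318, 0.1259, 0.0056])]
tray_handle [(0.93, [0.5313, 0.1274, 0.0044])]
tray_holder [(0.66, [0.5814, 0.3802, 0.0128])]
spent_0 [(0.9, [0.585, -0.07, 0.0925])]
fresh_0 [(0.96, [0.3811, -0.2266, 0.0684]), (0.61, [0.4354, -0.0115, 0.0715])]
jar_grey []
tape_roll [(0.91, [0.7452, 0.1882, 0.0399])]
white_bottle [(0.5, [0.7452, -0.0226, 0.0657])]
```

```bash
python3 - <<'E'
import cv2
for n in ['scene0','top0']:
    cv2.imwrite(f'pics/{n}b.png',cv2.resize(cv2.imread(f'pics/{n}.png'),(800,600),interpolation=cv2.INTER_CUBIC))
E
```

```text
(no output)
```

View pics/scene0b.png

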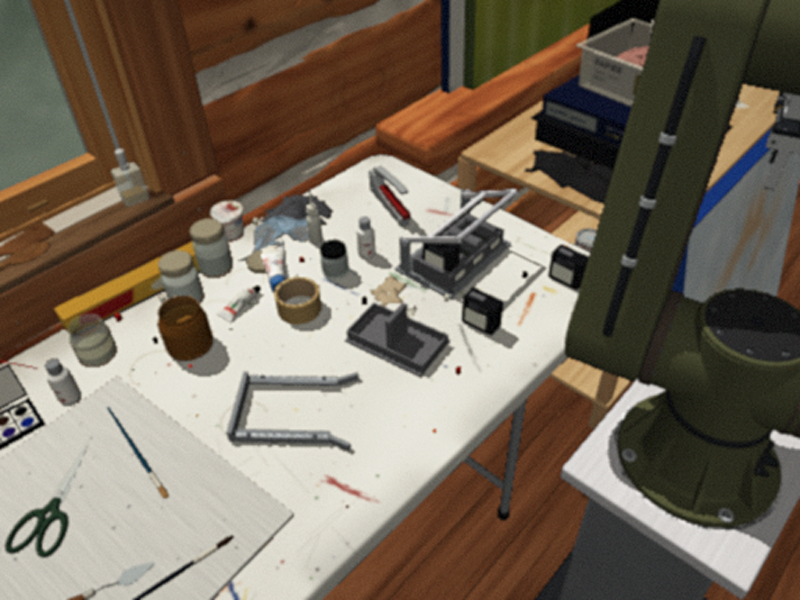

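View pics/top0b.png

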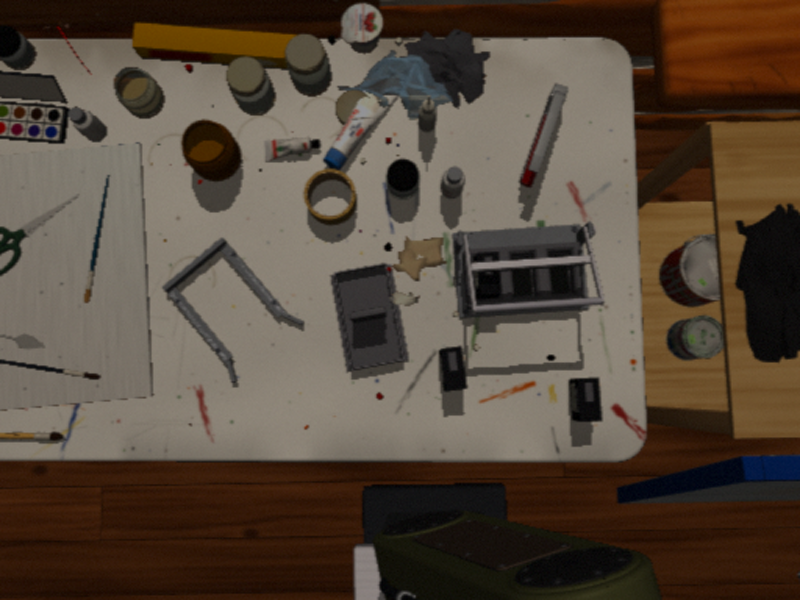

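The overview shows one cartridge in the dock's left bay (top view, px 485,275) and two fresh cartridges (452,368 and 585,398). The tray is at (368,320), and the holder's mouth opens to the lower right. Next I'll take wrist close-ups.

```bash
cat >> h.py <<'E'
def down(yaw):  # tool y axis (closing line) at world angle yaw+90deg ; tool x at yaw
    return (R.from_euler('z',yaw)*R.from_rotvec([np.pi,0,0])).as_rotvec()
E
python3 - <<'E'
from h import *
o=manip.get_obs(); print(o['time'],o['eef_rot'],o['finger_gap'])
import pickle
P={}
for i,(x,y,yaw) in enumerate([(0.42,-0.1,0),(0.50,-0.16,0),(0.42,0.15,0),(0.50,0.12,0),(0.42,0.34,0),(0.48,0.28,0)]):
    for yw in (yaw,yaw+np.pi,yaw+np.pi/2,yaw-np.pi/2):
        try:
            manip.movep([x,y,0.36],down(yw)); break
        except manip.PlanningError as e: print(e)
    p=read_camera('wrist'); p={k:p[k] for k in p}; P[i]=p; save(p,f'w{i}')
    print(i,yw,manip.get_obs()['time'],np.round(np.array(p['cam_to_world'])[:3,3],3),np.round(np.array(p['cam_to_world'])[:3,2],2))
    for n in ['ink_dock','clamp_handle','return_tray','tray_handle','tray_holder','spent_0','fresh_0']:
        print(n,[(a,b.tolist()) for a,b in find(n,p)])
pickle.dump(P,open('P.pkl','wb'))
w=[cv2.imread(f'pics/w{i}.png') for i in range(6)]
m=np.vstack([np.hstack(w[0:2]),np.hstack(w[2:4]),np.hstack(w[4:6])])
cv2.imwrite('pics/m.png',cv2.resize(m,(532,600),interpolation=cv2.INTER_AREA))
E
```

```text
1.1 [-3.11108708e+00 -4.36592647e-01  2.39778001e-05] 1.0015663159044126
0 0 3.0667 [ 0.496 -0.101  0.539] [ 0.27 -0.    0.96]
ink_dock [(0.88, [0.6003, -0.1428, 0.0428])]
clamp_handle [(0.71, [0.5956, -0.1413, 0.1246])]
return_tray [(0.6, [0.5369, 0.1229, 0.0031])]
tray_handle [(0.84, [0.5365, 0.1266, 0.005])]
tray_holder [(0.76, [0.5628, 0.3197, 0.0171])]
spent_0 [(0.94, [0.5793, -0.0741, 0.0866])]
fresh_0 [(0.69, [0.388, -0.2222, 0.0709]), (0.55, [0.4422, -0.0192, 0.0697])]
1 0 3.95 [ 0.576 -0.161  0.538] [ 0.27 -0.    0.96]
ink_dock [(0.87, [0.5972, -0.1431, 0.0437])]
clamp_handle [(0.78, [0.5942, -0.1362, 0.1204])]
return_tray [(0.97, [0.5402, 0.1233, 0.002]), (0.58, [0.5998, -0.1426, 0.0474])]
tray_handle [(0.77, [0.5392, 0.1276, 0.0067])]
tray_holder [(0.85, [0.5558, 0.2943, 0.0172]), (0.45, [0.5376, 0.1262, 0.0058])]
spent_0 [(0.85, [0.5825, -0.0777, 0.0855])]
fresh_0 [(0.7, [0.444, -0.0211, 0.0722]), (0.63, [0.3928, -0.2253, 0.0714])]
2 0 5.5667 [0.496 0.149 0.539] [ 0.27 -0.    0.96]
ink_dock [(0.69, [0.5983, -0.1344, 0.042])]
clamp_handle [(0.56, [0.5954, -0.0984, 0.1245])
[... 1052 characters left out ...]
return_tray [(0.72, [0.5348, 0.1311, 0.0055]), (0.31, [0.6073, -0.0362, 0.0287])]
tray_handle [(0.62, [0.5346, 0.1282, 0.0059])]
tray_holder [(0.92, [0.5869, 0.3847, 0.0175]), (0.66, [0.5365, 0.1282, 0.0053])]
spent_0 [(0.7, [0.5836, -0.0581, 0.06])]
fresh_0 [(0.84, [0.4411, -0.0012, 0.0659])]
5 0 8.5667 [0.556 0.279 0.539] [ 0.27 -0.    0.96]
ink_dock [(0.7, [0.6008, -0.0444, 0.0377])]
clamp_handle [(0.87, [0.5925, -0.0371, 0.1233])]
return_tray [(0.69, [0.5407, 0.1309, 0.0032])]
tray_handle [(0.85, [0.5362, 0.1304, 0.0051])]
tray_holder [(0.93, [0.5867, 0.383, 0.0159])]
spent_0 [(0.58, [0.5865, -0.0551, 0.0752])]
fresh_0 [(0.65, [0.4424, -0.0034, 0.0669]), (0.58, [0.382, -0.2119, 0.0262])]
```

View pics/m.png

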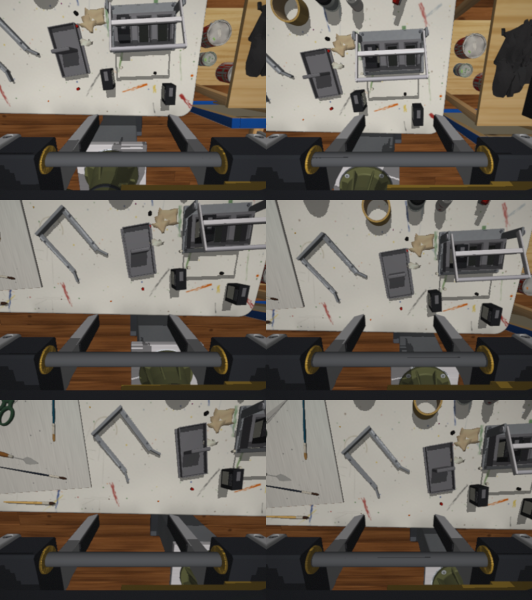

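```bash
cat > fit.py <<'E'
from h import *
from scipy.optimize import minimize
def rect(lx,ly,z,cx=0,cy=0):
    a=[(cx+sx*lx/2,cy+sy*ly/2,z) for sx,sy in((-1,-1),(1,-1),(1,1),(-1,1))]
    return [(a[i],a[(i+1)%4]) for i in range(4)]
M={'tray':rect(.170,.092,.025)+rect(.164,.086,.025)+rect(.170,.108,.005)+rect(.012,.060,.078),
 'holder':[((-.08,s*.05,.016),(.08,s*.05,.016)) for s in(-1,1)]+[((.085,-.05,.016),(.085,.05,.016))],
 'dock':rect(.098,.196,.045)+sum([rect(.074,.040,.045,0,k*.064) for k in(-1,0,1)],[]),
 'cart':rect(.070,.036,.070)+[((sx*.035,sy*.018,0),(sx*.035,sy*.018,.07)) for sx in(-1,1) for sy in(-1,1)]+rect(.070,.036,.0)}
def samples(edges): return np.vstack([np.linspace(a,b,max(8,int(np.linalg.norm(np.subtract(a,b))/.003))) for a,b in edges])
def dt(p):
    g=cv2.GaussianBlur(cv2.cvtColor(p['frame'],cv2.COLOR_RGB2GRAY),(3,3),0)
    return cv2.distanceTransform(255-cv2.Canny(g,40,100),cv2.DIST_L2,5)
def world(pts,v,z0=0):
    c,s=np.cos(v[2]),np.sin(v[2]); return np.c_[pts[:,0]*c-pts[:,1]*s+v[0],pts[:,0]*s+pts[:,1]*c+v[1],pts[:,2]+z0]
def fit(model,pics,init,z0=0,span=(.02,.3),T=4,per=True):
    S=samples(M[model]) if isinstance(model,str) else samples(model)
    D=[dt(p) for p in pics]
    def cost(v,Ds=None):
        tot=0;n=0
        for d,p in zip(D,pics) if Ds is None else Ds:
            u=proj(p,world(S,v,z0)).astype(np.float32)
            q=cv2.remap(d,u[:,:1].copy(),u[:,1:].copy(),cv2.INTER_LINEAR,borderMode=cv2.BORDER_CONSTANT,borderValue=T).ravel()
            tot+=np.minimum(q,T).mean();n+=1
        return tot/n
    def best(Ds):
        rng=np.random.default_rng(0); c=np.array(init)+rng.uniform(-1,1,(600,3))*[span[0],span[0],span[1]]
        k=np.argsort([cost(v,Ds) for v in c])[:4]
        r=[minimize(cost,c[i],(Ds,),'Nelder-Mead',options=dict(initial_simplex=c[i]+np.array([[0,0,0],[.004,0,0],[0,.004,0],[0,0,.04]]))) for i in k]
        r=min(r,key=lambda a:a.fun); return r.x,r.fun
    a=best(None)
    if per:
        for i in range(len(pics)): b=best([(D[i],pics[i])]); print('   view',i,np.round(b[0],4),round(b[1],2))
    print(model if isinstance(model,str) else '','->',np.round(a[0],4),round(a[1],2)); return a[0]
def draw(p,model,v,z0=0,col=(0,255,0)):
    S=samples(M[model]); 
    for u in proj(p,world(S,v,z0)): cv2.circle(p['frame'],(int(round(u[0])),int(round(u[1]))),0,col,-1)
E
python3 - <<'E'
from fit import *
import pickle
P=pickle.load(open('P.pkl','rb')); t=read_camera('top'); P['t']={k:t[k] for k in t}; pickle.dump(P,open('P.pkl','wb'))
v={}
v['tray']=fit('tray',[P[i] for i in('t',2,3,4,5)],[.535,.127,1.7])
v['holder']=fit('holder',[P[i] for i in(2,3,4,5)],[.575,.365,.85],span=(.04,.3))
v['dock']=fit('dock',[P[i] for i in(0,1,3)],[.60,-.14,.08])
v['f0']=fit('cart',[P[i] for i in('t',0,1,3)],[.44,-.013,1.6-np.pi])
v['f1']=fit('cart',[P[i] for i in('t',0,1)],[.387,-.225,0],span=(.02,.9))
v['f0b']=fit('cart',[P[i] for i in('t',0,1,3)],[.44,-.013,0.1],per=False)
pickle.dump(v,open('v.pkl','wb'))
for i,ks in ((3,('tray','holder','dock','f0')),(1,('dock','f0','f1','tray'))):
    p=P[i]; p['frame']=cv2.resize(p['frame'],None,fx=2,fy=2); p['camera_matrix']=np.diag([2,2,1])@p['camera_matrix']
    for k in ks: draw(p,'cart' if k[0]=='f' else k,v[k])
    cv2.imwrite(f'pics/o{i}.png',cv2.cvtColor(p['frame'],cv2.COLOR_RGB2BGR)[:520,100:900])
E
```

```text
view 0 [0.5547 0.1325 1.7837] 2.54
   view 1 [0.574  0.1034 1.7296] 2.03
   view 2 [0.5672 0.141  1.7858] 2.54
   view 3 [0.5592 0.094  1.7187] 2.33
   view 4 [0.5745 0.1044 1.7287] 2.11
tray -> [0.5746 0.1037 1.7298] 2.13
   view 0 [0.5431 0.3609 0.6864] 0.92
   view 1 [0.5632 0.3749 0.6991] 0.74
   view 2 [0.5627 0.3728 0.6897] 0.35
   view 3 [0.5601 0.3757 0.6889] 1.04
holder -> [0.5702 0.3793 0.6866] 0.88
   view 0 [ 0.5794 -0.1349  0.0469] 1.0
   view 1 [ 0.5866 -0.1317  0.0533] 1.19
   view 2 [ 0.5966 -0.1342  0.0516] 1.23
dock -> [ 0.5868 -0.1346  0.0511] 1.27
   view 0 [ 0.4581 -0.0261 -1.5185] 0.81
   view 1 [ 0.4585 -0.0261 -1.4471] 1.05
   view 2 [ 0.4573 -0.0261 -1.4467] 1.16
   view 3 [ 0.4542 -0.0102 -1.2254] 1.42
cart -> [ 0.4574 -0.0229 -1.4393] 1.28
   view 0 [ 0.3864 -0.2301  0.014 ] 0.61
   view 1 [ 0.3839 -0.2275  0.0397] 1.31
   view 2 [ 0.3855 -0.2275  0.043 ] 1.21
cart -> [ 0.3859 -0.2276  0.0402] 1.13
cart -> [ 0.4399 -0.0097  0.1671] 1.18
```

View pics/o3.png

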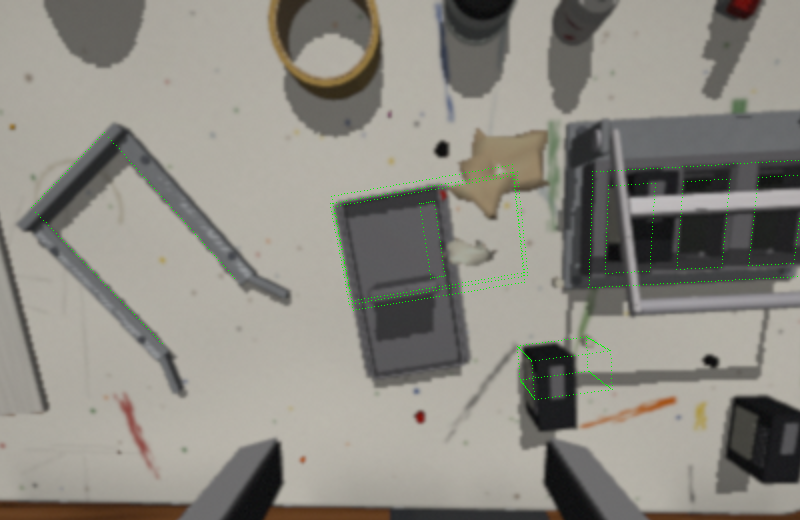

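View pics/o1.png

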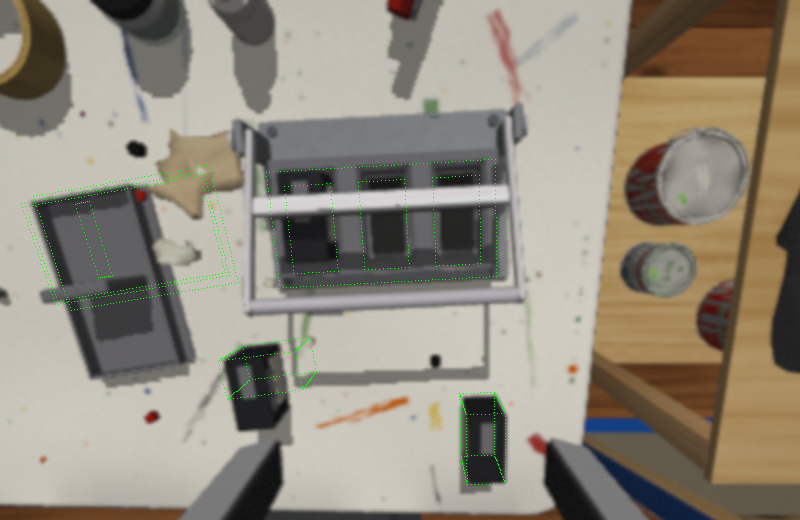

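The tray and fresh_0 fits used the wrong yaw branch, about 90° off. fresh_1 and the holder fit well. The dock needs a zoomed check.

```bash
python3 - <<'E'
from fit import *
import pickle
P=pickle.load(open('P.pkl','rb'));v=pickle.load(open('v.pkl','rb'))
v['tray']=fit('tray',[P[i] for i in('t',2,3,4,5)],[.535,.127,.17])
v['holder']=fit('holder',[P[i] for i in(2,3,4,5)],[.566,.375,.688],span=(.012,.05),T=3)
v['f0']=fit('cart',[P[i] for i in('t',0,1,3)],[.44,-.01,0.167])
del v['f0b']
o3=rect(.098,.196,.045)
v['dock']=fit(o3,[P[i] for i in(0,1,3)],[.59,-.135,.06],T=3)
pickle.dump(v,open('v.pkl','wb'))
# clamp angle: fit bars in dock frame
def clamp(a):
    c=np.array([-np.cos(a),0,np.sin(a)]); h=np.array([.058,0,.088])
    H=h+.135*c; B=h+.058*c
    return [(tuple(H+[0,-.0975,0]),tuple(H+[0,.0975,0])),(tuple(B+[0,-.0975,0]),tuple(B+[0,.0975,0]))]
p=P[1]; K=np.diag([3,3,1])@p['camera_matrix']; f=cv2.resize(p['frame'],None,fx=3,fy=3,interpolation=cv2.INTER_CUBIC); q=dict(p,frame=f,camera_matrix=K)
draw(q,'dock',v['dock']); draw(q,'f0',v['f0']) if 0 else draw(q,'cart',v['f0']); draw(q,'tray',v['tray'])
for a,col in((.2,(255,0,0)),(.3,(255,255,0)),(.4,(0,255,255))):
    for s in clamp(a):
        u=proj(q,world(np.array(s),v['dock'])); cv2.line(f,tuple(int(x) for x in u[0]),tuple(int(x) for x in u[1]),col,1)
cv2.imwrite('pics/o1b.png',cv2.cvtColor(f,cv2.COLOR_RGB2BGR)[150:750,150:950])
E
```

```text
view 0 [0.5178 0.1239 0.1738] 1.38
   view 1 [0.5168 0.1326 0.1661] 1.33
   view 2 [0.5327 0.1309 0.189 ] 1.12
   view 3 [0.5327 0.1294 0.1634] 0.86
   view 4 [0.5327 0.1297 0.1625] 0.72
tray -> [0.5326 0.1294 0.1627] 1.22
   view 0 [0.5529 0.3688 0.6892] 0.85
   view 1 [0.5552 0.3679 0.6986] 0.71
   view 2 [0.5627 0.3727 0.6896] 0.35
   view 3 [0.5544 0.3723 0.6945] 1.01
holder -> [0.5702 0.3793 0.6858] 0.87
   view 0 [ 0.441  -0.0114  0.0177] 0.67
   view 1 [ 0.4394 -0.0101  0.1273] 1.1
   view 2 [ 0.4403 -0.0133 -0.0528] 1.21
   view 3 [ 0.4404 -0.0088  0.1885] 1.2
cart -> [ 0.4399 -0.0097  0.1671] 1.18
   view 0 [ 0.5791 -0.1215  0.0469] 0.56
   view 1 [ 0.5857 -0.1315  0.043 ] 0.86
   view 2 [ 0.5962 -0.1353  0.0516] 0.73
 -> [ 0.5857 -0.1157  0.0452] 1.0
```

View pics/o1b.png

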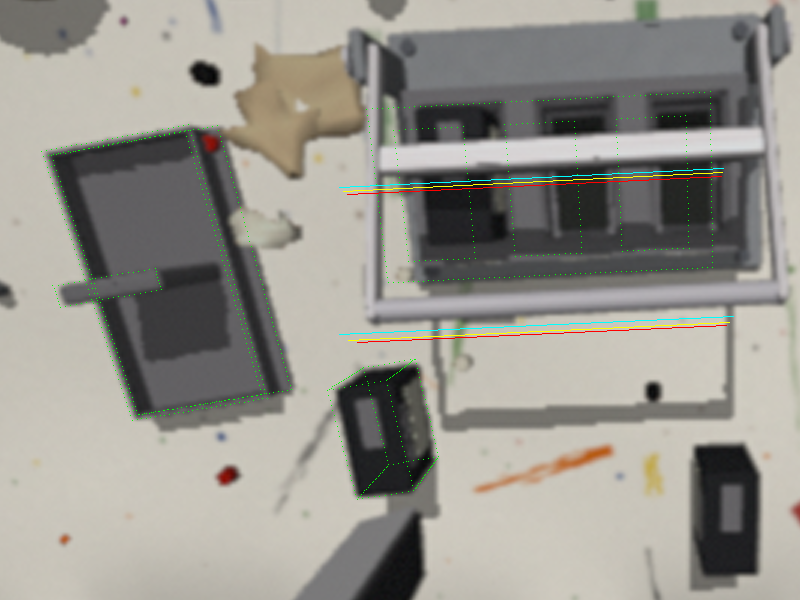

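The tray fit is good. In the crop the dock's true bay centres are near x = 470, 580 and 688, and the block spans (418..742, 96..258). That puts the dock near (0.597, -0.135). I'll refit tightly around that and solve the clamp angle.

```bash
python3 - <<'E'
from fit import *
import pickle
P=pickle.load(open('P.pkl','rb'));v=pickle.load(open('v.pkl','rb'))
v['dock']=fit('dock',[P[i] for i in('t',0,1,2,3)],[.597,-.135,.05],span=(.008,.03),T=3)
pickle.dump(v,open('v.pkl','wb'))
def cl(a,r):return np.array([[.058-r*np.cos(a),0,.088+r*np.sin(a)]])
q=P[1]
for a in(.2,.3,.4,.5,.6): print(a,[(np.round(proj(q,world(cl(a,r),v['dock']))*3-150)).tolist() for r in(.135,.058)])
for nm,i,cr in(('a',2,None),):
  pass
p=P[0]; S=3; f=cv2.resize(p['frame'],None,fx=S,fy=S,interpolation=cv2.INTER_CUBIC); q=dict(p,frame=f,camera_matrix=np.diag([S,S,1])@p['camera_matrix'])
draw(q,'dock',v['dock']); draw(q,'cart',v['f0'])
for a,col in((.35,(255,0,0)),(.45,(255,255,0)),(.55,(0,255,255))):
    for r in(.135,.058):
        u=proj(q,world(cl(a,r)+[[0,-.09,0],[0,.09,0]],v['dock'])); cv2.line(f,tuple(int(x) for x in u[0]),tuple(int(x) for x in u[1]),col,1)
c=proj(q,[[v['dock'][0]-.06,v['dock'][1],.05]])[0].astype(int); print(c)
cv2.imwrite('pics/o0b.png',cv2.cvtColor(f,cv2.COLOR_RGB2BGR)[max(0,c[1]-300):c[1]+300,max(0,c[0]-400):c[0]+400])
E
```

```text
view 0 [ 0.5883 -0.1406  0.036 ] 0.84
   view 1 [ 0.5984 -0.1339  0.0548] 1.23
   view 2 [ 0.5996 -0.1354  0.0587] 1.37
   view 3 [ 0.5951 -0.1332  0.0429] 1.33
   view 4 [ 0.5967 -0.1344  0.0517] 1.15
dock -> [ 0.5867 -0.1347  0.0497] 1.23
0.2 [[[578.0, 332.0]], [[570.0, 183.0]]]
0.3 [[[576.0, 329.0]], [[569.0, 180.0]]]
0.4 [[[575.0, 324.0]], [[569.0, 176.0]]]
0.5 [[[572.0, 315.0]], [[568.0, 170.0]]]
0.6 [[[570.0, 303.0]], [[567.0, 163.0]]]
[828 301]
```

View pics/o0b.png

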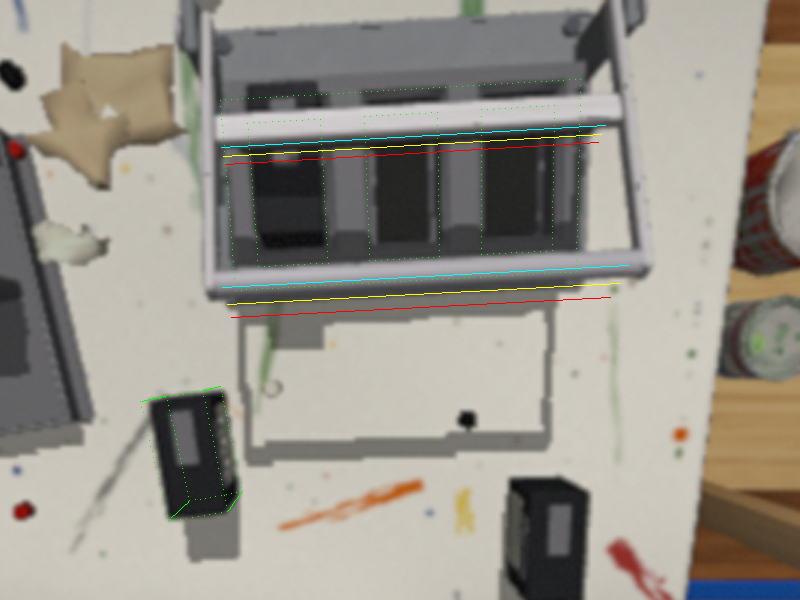

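The per-view fits and this overlay (about 15 px low) put the dock at (0.597, -0.1345, yaw 0.05) and the clamp at about 0.45 rad. Now I'll open the clamp.

```bash
cat >> h.py <<'E'
import pickle
def V(): return pickle.load(open('v.pkl','rb'))
def setv(**k):
    v=V(); v.update({a:np.array(b) for a,b in k.items()}); pickle.dump(v,open('v.pkl','wb'))
def dk(pt,f='dock'):
    v=V()[f]; c,s=np.cos(v[2]),np.sin(v[2]); return np.array([v[0]+c*pt[0]-s*pt[1],v[1]+s*pt[0]+c*pt[1],pt[2]])
def tcp(g): return np.array(g)-[0,0,manip.grasp_offset]*np.array([1,1,1])
def pick_yaw(pos,y):  # of the two equal grasps, one with the smaller last joint
    b=None
    for k in(-2,-1,0,1,2):
        q=planner.inverse_kinematics(pos,down(y+k*np.pi))
        if q is not None and (b is None or abs(q[5])<b[0]): b=(abs(q[5]),y+k*np.pi)
    return b[1]
def st(): o=manip.get_obs(); print('t',round(o['time'],1),'p',np.round(o['ee_pos'],4),'gap mm',round(o['finger_gap']*94,1),'grip',round(float(np.max(o['grip_force'])),1),'F',np.round(o['wrist_force'],1))
def hnd(a): return dk([.058-.135*np.cos(a),0,.088+.135*np.sin(a)])
E
python3 - <<'E'
from h import *
setv(dock=[.597,-.1345,.05],holder=[.5627,.3727,.69])
a=.45; g=tcp(hnd(a)); y=pick_yaw(g,.05+np.pi/2); print(y,g)
for b in(.45,1.0,1.5,1.8): print(b,planner.inverse_kinematics(tcp(hnd(b)),down(y)) is not None)
hand.move_gripper(.6,15)
manip.movep(g+[0,0,.09],down(y)); st()
print(manip.move_l(g,rate=.1,force_limit=6)); st()
hand.move_gripper(0.0,15); st()
p=read_camera('scene'); save(p,'s1'); cv2.imwrite('pics/s1b.png',cv2.resize(cv2.imread('pics/s1.png')[80:240,180:400],(660,480),interpolation=cv2.INTER_CUBIC))
E
```

```text
7.903981633974483 [ 0.53351908 -0.13767669  0.12792035]
0.45 True
1.0 True
1.5 True
1.8 True
t 11.8 p [ 0.5337 -0.1373  0.2181] gap mm 56.6 grip 0.0 F [-0.2  0.9  0.5]
False
t 12.8 p [ 0.5338 -0.1378  0.1286] gap mm 56.4 grip 0.0 F [0.1 0.1 0.4]
t 13.6 p [ 0.5343 -0.1376  0.128 ] gap mm 11.2 grip 15.0 F [ 6.3 -0.1 -3.3]
```

View pics/s1b.png

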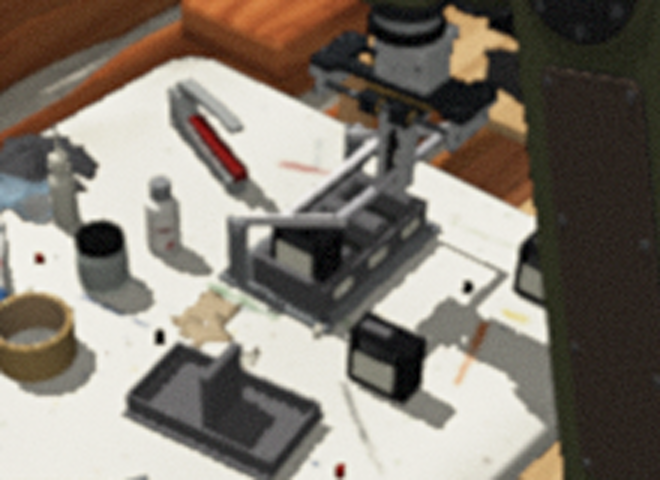

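The handle is pinched (gap 11 mm) and only bay 2 holds a spent cartridge. I'll swing it up.

```bash
python3 - <<'E'
from h import *
for i,a in enumerate(np.arange(.55,1.86,.1)):
    manip.move_l(tcp(hnd(min(a,1.78))),rate=.1)
    o=manip.get_obs()['wrist_force']; 
    if i%2: print(round(a,2),np.round(o,1))
    if np.linalg.norm(o)>45: print('stop',a,o); break
st()
E
```

```text
0.65 [ 0.3 -0.3  2. ]
0.85 [-9.9  0.7 13.9]
1.05 [-6.9  0.6 16.5]
1.25 [-0.9 -0.5 12.7]
1.45 [ 3.4 -1.8  8.3]
1.65 [ 4.4 -2.   4.8]
1.85 [ 1.1 -3.5  5.2]
t 17.6 p [ 0.6833 -0.1307  0.2018] gap mm 11.5 grip 15.0 F [ 1.1 -3.5  5.2]
```

```bash
python3 - <<'E'
from fit import *
hand.move_gripper(.5); o=manip.get_obs()['ee_pos']
manip.move_l(np.array(o)+[0,0,.06],rate=.15); st()
P={}
for i,(x,y) in enumerate([(.46,-.1),(.52,-.2),(.46,.08)]):
    manip.movep([x,y,.36],down(0)); p=read_camera('wrist'); P[i]={k:p[k] for k in p}
t=read_camera('top'); P['t']={k:t[k] for k in t}
pickle.dump(P,open('P2.pkl','wb'))
v={}
M['cartt']=rect(.07,.036,.07)
v['dock']=fit('dock',[P[i] for i in(0,1,2)],[.597,-.1345,.05],span=(.008,.03),T=3)
v['spent']=fit('cartt',[P[i] for i in(0,1,2)],np.r_[dk([0,.064,0])[:2],.05],z0=.02,span=(.008,.05),T=3)
v['f0']=fit('cart',[P[i] for i in('t',0,1,2)],[.44,-.0095,.16],span=(.01,.2))
v['f1']=fit('cart',[P[i] for i in('t',0,1)],[.386,-.2276,.04],span=(.01,.2))
v['tray']=fit('tray',[P[i] for i in('t',0,2)],[.5326,.1294,.163],span=(.01,.1))
pickle.dump(v,open('v2.pkl','wb'))
p=P[0]; S=3; f=cv2.resize(p['frame'],None,fx=S,fy=S,interpolation=cv2.INTER_CUBIC); q=dict(p,frame=f,camera_matrix=np.diag([S,S,1])@p['camera_matrix'])
draw(q,'dock',v['dock']); draw(q,'cart',v['f0']); draw(q,'cart',v['f1']);draw(q,'cartt',v['spent'],.02,(255,0,0)); draw(q,'tray',v['tray'])
c=proj(q,[[.55,-.08,.05]])[0].astype(int)
cv2.imwrite('pics/o2b.png',cv2.cvtColor(f,cv2.COLOR_RGB2BGR)[max(0,c[1]-300):c[1]+300,max(0,c[0]-400):c[0]+400])
E
```

```text
t 18.9 p [ 0.6828 -0.1301  0.2603] gap mm 46.8 grip 0.0 F [-0.  -0.1 -0.3]
   view 0 [ 0.5962 -0.1336  0.0441] 1.15
   view 1 [ 0.5968 -0.1349  0.0451] 1.29
   view 2 [ 0.5961 -0.1337  0.0404] 1.13
dock -> [ 0.5963 -0.1337  0.0438] 1.2
   view 0 [ 0.5912 -0.0718  0.0407] 0.57
   view 1 [ 0.5929 -0.0712  0.0104] 0.99
   view 2 [ 0.5909 -0.0698  0.1027] 1.13
cartt -> [ 0.5915 -0.0713  0.0527] 1.0
   view 0 [ 0.4271 -0.0167 -0.0565] 1.66
   view 1 [ 0.4387 -0.0107  0.0476] 1.25
   view 2 [ 0.4385 -0.0101  0.0213] 1.44
   view 3 [ 0.4393 -0.0093  0.1801] 1.18
cart -> [ 0.4386 -0.0101  0.065 ] 1.53
   view 0 [ 0.3864 -0.2301  0.019 ] 0.65
   view 1 [ 0.3854 -0.2275  0.0953] 1.23
   view 2 [ 0.3821 -0.228   0.0252] 0.9
cart -> [ 0.3858 -0.228   0.0371] 1.03
   view 0 [0.5368 0.1183 0.1378] 2.19
   view 1 [0.5331 0.1279 0.1635] 0.91
   view 2 [0.5333 0.1283 0.165 ] 1.25
tray -> [0.5335 0.1278 0.1637] 1.53
```

View pics/o2b.png

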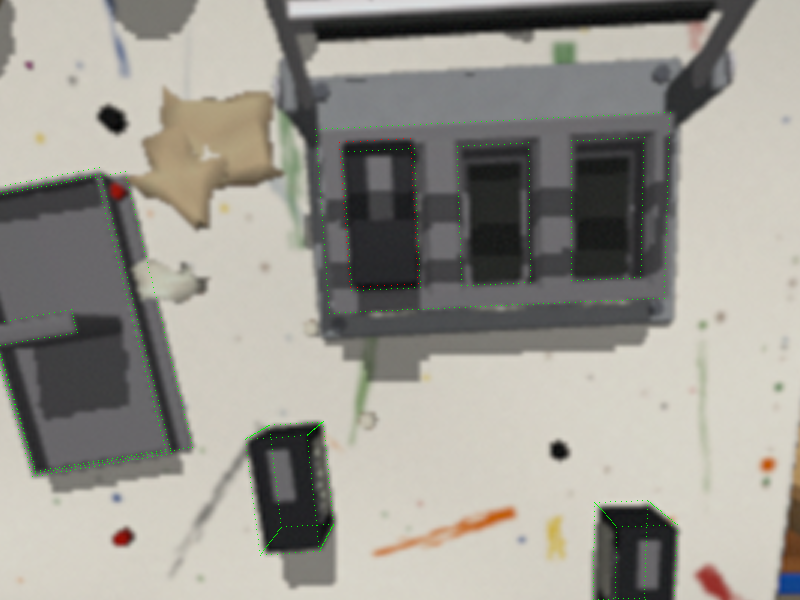

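The clamp is open and bays 0 and 1 are empty. The dock overlay matches (block corners at 320,127 and 672,300). Next, move the spent cartridge to the tray.

```bash
cat >> h.py <<'E'
def yaw_cam_back(pos,y): # prefer camera on robot side (tool x toward -x world)
    for k in(1,-1,0,2,-2):
        q=planner.inverse_kinematics(pos,down(y+k*np.pi))
        if q is not None and abs(q[5])<2.5 and np.cos(y+k*np.pi)<0: print('q6',q[5]); return y+k*np.pi
    print('camera front'); return pick_yaw(pos,y)
def grasp(g,yaw,op,f=20,hi=.1):
    g=tcp(g); hand.move_gripper(op/94); manip.movep(g+[0,0,hi],down(yaw))
    print('touch',manip.move_l(g,rate=.1,force_limit=8)); hand.move_gripper(0,f); st()
E
python3 - <<'E'
from h import *
v2=pickle.load(open('v2.pkl','rb')); setv(dock=v2['dock'],tray=v2['tray'],f0=v2['f0'],f1=v2['f1'])
v=V(); d=v['dock'][2]
g=np.r_[(dk([0,.064,0])[:2]+v2['spent'][:2])/2,.077]
print(yaw_cam_back(tcp(g),d), yaw_cam_back(np.r_[dk([.057,0,.06],'tray')[:2],.05],v['tray'][2]+np.pi/2))
y=yaw_cam_back(tcp(g),d)
grasp(g,y,52)
manip.move_l(tcp(g)+[0,0,.11],rate=.12); st()
t=read_camera('scene'); save(t,'s2')
for n in('spent_0','return_tray','tray_handle'): print(n,find(n,t))
E
```

```text
q6 -1.7944257022185686
q6 0.004224335893960873
3.185358525917263 1.734540103538748
q6 -1.7944257022185686
touch False
t 26.9 p [ 0.5926 -0.0706  0.0584] gap mm 36.2 grip 19.9 F [ 0.7 -0.2  0.4]
t 27.9 p [ 0.5921 -0.0705  0.1673] gap mm 36.0 grip 19.8 F [ 0.4  0.5 -0.9]
spent_0 [(0.94, array([ 0.5795, -0.0514,  0.1711]))]
return_tray [(0.82, array([0.5291, 0.136 , 0.0058]))]
tray_handle [(0.88, array([0.5288, 0.1354, 0.0079]))]
```

```bash
python3 - <<'E'
from h import *
v=V(); 
g=dk([-.057,0,.063],'tray'); y=pick_yaw(tcp(g),v['tray'][2]+np.pi/2); print(y,g)
manip.movep(tcp(g)+[0,0,.1],down(y))
manip.move_l(tcp(g)+[0,0,.012],rate=.12)
print(manip.move_l(tcp(g)-[0,0,.003],rate=.03,force_limit=4)); st()
hand.move_gripper(48/94); st()
o=np.array(manip.get_obs()['ee_pos']); manip.move_l(o+[0,0,.1],rate=.15)
P={}
for i,(x,yy) in enumerate([(.42,.06),(.46,.16),(.42,-.12)]):
    manip.movep([x,yy,.36],down(0)); p=read_camera('wrist'); P[i]={k:p[k] for k in p}; save(p,f'x{i}')
    for n in('spent_0','fresh_0','return_tray'): print(n,find(n,p))
st()
pickle.dump(P,open('P3.pkl','wb'))
from fit import fit,draw
w={}
w['tray']=fit('tray',[P[0],P[1]],v['tray'],span=(.01,.1))
w['f0']=fit('cart',[P[0],P[1],P[2]],v['f0'],span=(.01,.25))
w['f1']=fit('cart',[P[2]],v['f1'],span=(.01,.2),per=False)
p=P[0]; S=2.5; f=cv2.resize(p['frame'],None,fx=S,fy=S,interpolation=cv2.INTER_CUBIC); q=dict(p,frame=f,camera_matrix=np.diag([S,S,1])@p['camera_matrix'])
draw(q,'tray',w['tray']); draw(q,'cart',w['f0']); draw(q,'cart',w['f1'])
draw(q,'cart',np.r_[dk([-.057,0,0],'tray')[:2],v['tray'][2]+np.pi/2],.005,(255,0,0))
c=proj(q,[[.48,.03,.05]])[0].astype(int)
cv2.imwrite('pics/o3b.png',cv2.cvtColor(f,cv2.COLOR_RGB2BGR)[max(0,c[1]-300):c[1]+300,max(0,c[0]-400):c[0]+400])
setv(**{k+'n':w[k] for k in w})
E
```

```text
-4.548645203640838 [0.47730747 0.11854591 0.063     ]
True
t 31.0 p [0.4768 0.1185 0.0433] gap mm 35.9 grip 20.0 F [ 0.7  0.1 -0.6]
t 31.5 p [0.4769 0.1185 0.0435] gap mm 47.9 grip 0.0 F [ 1.  -0.4  0.2]
spent_0 [(0.59, array([0.4699, 0.1131, 0.0739]))]
fresh_0 [(0.88, array([ 0.39  , -0.2155,  0.0687])), (0.83, array([ 0.4404, -0.0098,  0.0703])), (0.52, array([0.473 , 0.114 , 0.0738]))]
return_tray [(0.64, array([0.5567, 0.1279, 0.0031]))]
spent_0 [(0.83, array([0.4771, 0.1142, 0.0747]))]
fresh_0 [(0.71, array([ 0.4387, -0.0052,  0.0727])), (0.67, array([ 0.3872, -0.2109,  0.0616])), (0.34, array([ 0.6201, -0.1262,  0.0363]))]
return_tray [(0.68, array([ 0.621 , -0.1281,  0.0364])), (0.65, array([0.5534, 0.1332, 0.0026]))]
spent_0 [(0.58, array([0.4723, 0.1016, 0.0725]))]
fresh_0 [(0.86, array([ 0.3889, -0.2247,  0.0681])), (0.56, array([ 0.4401, -0.0174,  0.0711]))]
return_tray [(0.98, array([0.5542, 0.127 , 0.0028]))]
t 35.9 p [ 0.4203 -0.1193  0.3599] gap mm 48.3 grip 0.0 F [-0.6  0.3  0.4]
   view 0 [0.5315 0.1283 0.1628] 1.27
   view 1 [0.5325 0.1289 0.1622] 1.31
tray -> [0.5321 0.1286 0.1629] 1.3
   view 0 [ 0.44   -0.0096  0.1613] 1.11
   view 1 [ 0.439  -0.0082  0.2562] 1.27
   view 2 [ 0.4396 -0.0102  0.1161] 1.17
cart -> [ 0.4395 -0.0094  0.1546] 1.26
cart -> [ 0.3843 -0.2281  0.1014] 1.2
```

View pics/o3b.png

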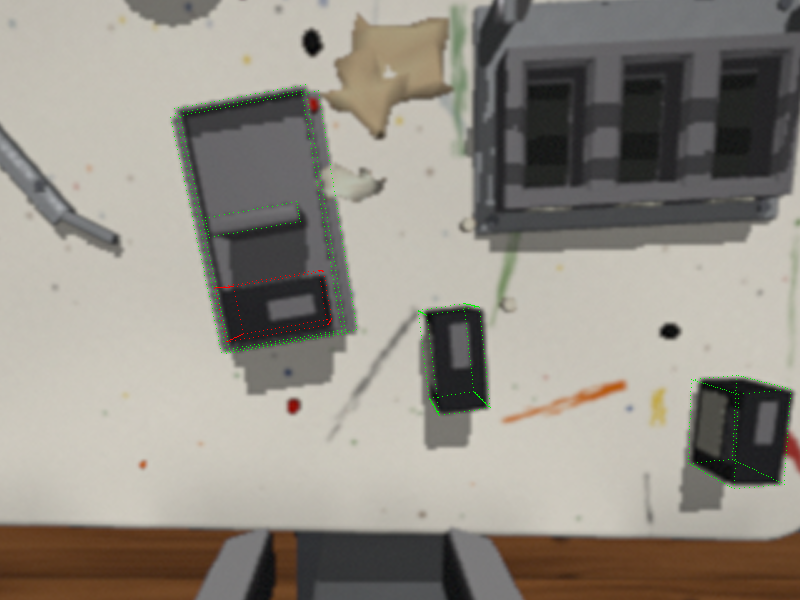

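The spent cartridge stands in the tray, and both fresh fits match. Moving fresh_0 to bay 2.

```bash
cat >> h.py <<'E'
def fresh(c,bay):
    d=V()['dock'][2]; b=dk([0,(bay-1)*.064,.078])
    y0=yaw_cam_back(tcp([c[0],c[1],.057]),c[2]); yb=yaw_cam_back(tcp(b),d)
    grasp([c[0],c[1],.057],y0,60,20)
    g=manip.get_obs()['finger_gap']*94
    if g<33: print('MISSED'); return
    manip.move_l(np.array(manip.get_obs()['ee_pos'])+[0,0,.1],rate=.15)
    manip.movep(tcp(b)+[0,0,.07],down(yb)); manip.move_l(tcp(b)+[0,0,.03],rate=.12)
    print('contact',manip.move_l(tcp(b),rate=.04,force_limit=6)); st()
    print('target',tcp(b))
E
python3 - <<'E'
from h import *
fresh(V()['f0n'],2)
E
```

```text
q6 -1.8302013067307255
q6 -1.7929092371964959
touch False
t 40.6 p [ 0.4396 -0.0095  0.0384] gap mm 36.5 grip 19.8 F [-1.  -0.5  3.5]
contact True
t 43.0 p [ 0.5939 -0.0703  0.0777] gap mm 36.0 grip 20.0 F [ 2.6 -3.9 -2. ]
target [ 0.59351477 -0.06979847  0.0592    ]
```

```bash
cat >> h.py <<'E'
def insert(bay,lim=6,n=8):
    zt=tcp(dk([0,0,.078]))[2]
    for i in range(n):
        o=manip.get_obs(); p=np.array(o['ee_pos']); f=np.array(o['wrist_force'])[:2]
        if p[2]<zt+.0025: print('in'); return True
        s=f/max(1,np.linalg.norm(f))*.0012; print('z',round(p[2],4),'F',np.round(o['wrist_force'],1),'shift',np.round(s,4))
        manip.move_l(p+[0,0,.002],rate=.05)
        manip.move_l(p+[s[0],s[1],.002],rate=.05)
        manip.move_l([p[0]+s[0],p[1]+s[1],zt],rate=.04,force_limit=lim)
    return False
E
python3 - <<'E'
from h import *
print(insert(2)); st()
E
```

```text
z 0.0777 F [ 2.6 -3.9 -2. ] shift [ 0.0007 -0.001 ]
in
True
t 44.1 p [ 0.5947 -0.0713  0.0592] gap mm 35.9 grip 20.0 F [-0.8 -0.2 -1.7]
```

```bash
python3 - <<'E'
from h import *
from fit import fit
hand.move_gripper(50/94); manip.move_l(np.array(manip.get_obs()['ee_pos'])+[0,0,.11],rate=.15)
P=[]
for x,yy in((.42,-.12),(.46,-.2)):
    manip.movep([x,yy,.36],down(0)); p=read_camera('wrist'); P.append({k:p[k] for k in p}); print(find('fresh_0',p),find('return_tray',p))
c=fit('cart',P,V()['f1'],span=(.02,.2)); v=V()['dock']+[.0006,-.0008,0]; setv(f1n=c,dock=v)
fresh(c,0); print(insert(0)); st()
E
```

```text
[(0.87, array([ 0.392 , -0.2235,  0.0716])), (0.79, array([ 0.5929, -0.076 ,  0.0871]))] [(0.96, array([0.5556, 0.1264, 0.004 ]))]
[(0.8, array([ 0.3951, -0.2285,  0.0717])), (0.77, array([ 0.5972, -0.0821,  0.091 ]))] [(0.68, array([0.5522, 0.125 , 0.0066]))]
   view 0 [ 0.3845 -0.2284  0.1053] 1.32
   view 1 [ 0.3828 -0.2279  0.0213] 1.08
cart -> [ 0.3839 -0.2277  0.0299] 1.23
q6 -2.2181228562288595
q6 -1.9921374760332997
touch False
t 53.6 p [ 0.384  -0.2278  0.0384] gap mm 36.1 grip 19.9 F [-1.3 -0.2  2.6]
contact True
t 56.2 p [ 0.5996 -0.1984  0.0763] gap mm 35.8 grip 20.0 F [-0.1 -1.3 -0.5]
target [ 0.59971502 -0.1984759   0.0592    ]
z 0.0763 F [-0.1 -1.3 -0.5] shift [-0.0001 -0.0012]
z 0.0751 F [ 0.4 -0.1  0.6] shift [ 0.0005 -0.0001]
z 0.0741 F [ 0.6  0.2 -0.5] shift [0.0008 0.0002]
z 0.0733 F [-0.6 -0.9  0.2] shift [-0.0007 -0.001 ]
z 0.0723 F [-0.7 -0.4 -0. ] shift [-0.0008 -0.0005]
z 0.0709 F [-0.5 -0.  -0.1] shift [-0.0006 -0.    ]
z 0.0696 F [-0.1 -0.1  0.6] shift [-0.0001 -0.0001]
z 0.0684 F [0.6 0.3 0.1] shift [0.0007 0.0003]
False
t 62.1 p [ 0.5992 -0.2017  0.0675] gap mm 35.7 grip 20.0 F [-1.  -0.3 -1. ]
```

```bash
python3 - <<'E'
from h import *
for n,cr in(('scene',(60,260,220,420)),('top',(120,260,250,420))):
    p=read_camera(n); save(p,'q'+n); a,b,c,d=cr
    cv2.imwrite(f'pics/q{n}.png',cv2.resize(cv2.cvtColor(p['frame'],cv2.COLOR_RGB2BGR)[a:b,c:d],(500,500 if n=='scene' else 412),interpolation=cv2.INTER_CUBIC))
i=[cv2.imread(f'pics/q{n}.png') for n in('scene','top')]
h=[cv2.resize(k,(400,400)) for k in i]; cv2.imwrite('pics/qq.png',np.hstack(h))
o=manip.get_obs(); print(o['eef_rot'],o['ft_torque'])
E
```

```text
[ 6.85264194e-02 -3.13623912e+00 -1.09244027e-03] [-0.10622859 -0.14066057  0.01559886]
```

View pics/qq.png

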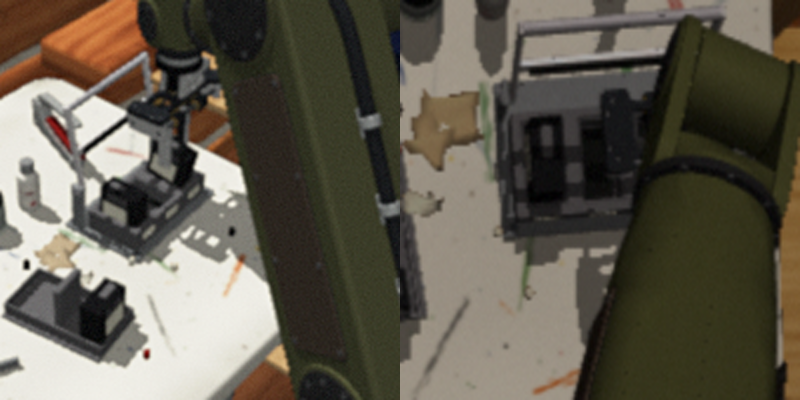

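The cartridge pitched in the pads because it was gripped off-centre. I'll stand it back on the table, measure it again closer, and re-grip.

```bash
python3 - <<'E'
from h import *
from fit import fit,draw,M,rect
v=V(); y=v['dock'][2]+np.pi
manip.move_l(np.array(manip.get_obs()['ee_pos'])+[0,0,.09],rate=.12)
manip.movep([.43,-.16,.11],down(y))
print(manip.move_l([.43,-.16,.036],rate=.05,force_limit=4)); st()
hand.move_gripper(60/94); manip.wait(.3); manip.move_l(np.array(manip.get_obs()['ee_pos'])+[0,0,.12],rate=.15)
P=[]
for x,yy,z in((.36,-.12,.3),(.36,-.20,.3),(.40,-.16,.34)):
    manip.movep([x,yy,z],down(0)); p=read_camera('wrist'); P.append({k:p[k] for k in p}); print(find('fresh_0',p))
c=fit('cart',P,[.43,-.16,v['dock'][2]],span=(.02,.15)); setv(f1n=c)
p=P[0]; S=2; f=cv2.resize(p['frame'],None,fx=S,fy=S,interpolation=cv2.INTER_CUBIC); q=dict(p,frame=f,camera_matrix=np.diag([S,S,1])@p['camera_matrix'])
u=proj(q,[c[0:2].tolist()+[.04]])[0].astype(int); draw(q,'cart',c)
cv2.imwrite('pics/o4.png',cv2.cvtColor(f,cv2.COLOR_RGB2BGR)[max(0,u[1]-200):u[1]+200,max(0,u[0]-250):u[0]+250]); st()
E
```

```text
True
t 65.1 p [ 0.4301 -0.16    0.0391] gap mm 35.7 grip 20.0 F [ 0.7 -0.2  3.8]
[(0.58, array([ 0.4387, -0.1539,  0.07  ]))]
[(0.73, array([ 0.5673, -0.0824,  0.0839])), (0.6, array([ 0.4367, -0.1567,  0.069 ]))]
[(0.94, array([ 0.5899, -0.0792,  0.0934])), (0.73, array([ 0.4376, -0.1578,  0.0718]))]
   view 0 [ 0.4354 -0.1582 -0.0154] 1.16
   view 1 [ 0.4365 -0.1595  0.019 ] 1.21
   view 2 [ 0.4358 -0.1594  0.0365] 0.86
cart -> [ 0.4359 -0.1591  0.0124] 1.12
t 70.8 p [ 0.3996 -0.1597  0.3394] gap mm 60.0 grip 0.0 F [-0.1  0.1  0.3]
```

View pics/o4.png

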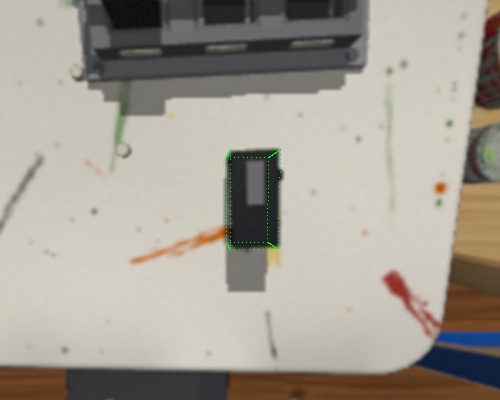

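```bash
python3 - <<'E'
from h import *
c=V()['f1n']; fresh([c[0],c[1],.04],0); print(insert(0,n=3)); st()
E
```

```text
q6 -2.0396596643533824
q6 -1.9921374760332997
touch False
t 75.3 p [ 0.436  -0.1591  0.0384] gap mm 36.1 grip 20.0 F [ 0.2 -0.7  1.3]
contact False
t 78.2 p [ 0.5999 -0.1985  0.0595] gap mm 35.8 grip 19.9 F [ 0.3  0.2 -0.7]
target [ 0.59971502 -0.1984759   0.0592    ]
in
True
t 78.2 p [ 0.5999 -0.1985  0.0595] gap mm 35.8 grip 19.9 F [ 0.3  0.2 -0.7]
```

```bash
python3 - <<'E'
from h import *
hand.move_gripper(50/94); manip.move_l(np.array(manip.get_obs()['ee_pos'])+[0,0,.13],rate=.15)
g=tcp(hnd(1.78)); y=pick_yaw(g,V()['dock'][2]+np.pi/2); print(y)
hand.move_gripper(.6,15); manip.movep(g+[0,0,.06],down(y)); p=read_camera('top')
print(find('fresh_0',p),find('clamp_handle',p))
print(manip.move_l(g,rate=.1,force_limit=6)); hand.move_gripper(0,15); st()
if 7<manip.get_obs()['finger_gap']*94<16:
  for i,a in enumerate(list(np.arange(1.68,.05,-.1))+[0.04,-.01]):
    manip.move_l(tcp(hnd(a)),rate=.1)
    o=manip.get_obs()['wrist_force']
    if i%3==0 or a<.2: print(round(a,2),np.round(o,1))
    if np.linalg.norm(o)>50: print('stop',a,o); break
  st()
E
```

```text
7.897747506301952
[(0.65, array([ 0.5969, -0.0697,  0.0905]))] [(0.77, array([ 0.6702, -0.0667,  0.1851]))]
False
t 83.2 p [ 0.683  -0.1308  0.2013] gap mm 11.6 grip 15.0 F [ 1.6  0.2 -0.4]
1.68 [-4.2  0.4  3. ]
1.38 [-5.6  1.3  4.8]
1.08 [-4.7  0.  -0.9]
0.78 [ 0.5 -1.4 -7.1]
0.48 [ 6.3 -2.6 -9.5]
0.18 [10.4 -1.5 -6.9]
0.08 [11.6 -0.5 -5.5]
0.04 [11.6  0.6 -5. ]
-0.01 [9.6 1.  0.7]
t 88.5 p [ 0.521 -0.138  0.068] gap mm 11.7 grip 15.0 F [9.6 1.  0.7]
```

```bash
python3 - <<'E'
from h import *
hand.move_gripper(.45); manip.move_l(np.array(manip.get_obs()['ee_pos'])+[0,0,.07],rate=.15)
hand.move_gripper(0); h=hnd(0); y=V()['dock'][2]+np.pi/2+2*np.pi
manip.move_l([h[0],h[1],.13],rate=.1)
print(manip.move_l([h[0],h[1],.088],rate=.03,force_limit=20)); st()
manip.move_l(np.array(manip.get_obs()['ee_pos'])+[0,0,.15],rate=.15); hand.move_gripper(.5)
from fit import fit,draw
P=[]
for x,yy in((.46,-.1),(.42,.08),(.46,.16)):
    manip.movep([x,yy,.36],down(0)); p=read_camera('wrist'); P.append({k:p[k] for k in p}); print(find('fresh_0',p),find('clamp_handle',p),find('spent_0',p))
w=fit('tray',P[1:],V()['tray'],span=(.02,.2)); setv(tray=w)
p=P[0]; S=2; f=cv2.resize(p['frame'],None,fx=S,fy=S,interpolation=cv2.INTER_CUBIC); q=dict(p,frame=f,camera_matrix=np.diag([S,S,1])@p['camera_matrix'])
draw(q,'tray',w); 
for a,col in((0,(255,0,0)),(.1,(0,255,255))):
    for r in(.135,.058):
        u=proj(q,[dk([.058-r*np.cos(a),s*.095,.088+r*np.sin(a)]) for s in(-1,1)]).astype(int); cv2.line(f,tuple(map(int,u[0])),tuple(map(int,u[1])),col,1)
cv2.imwrite('pics/o5.png',cv2.cvtColor(f,cv2.COLOR_RGB2BGR)[0:500,100:900]); st()
E
```

```text
True
t 91.9 p [ 0.52   -0.1379  0.094 ] gap mm 0.7 grip 4.6 F [-4.   0.8  9.9]
[(0.97, array([ 0.5897, -0.195 ,  0.0819])), (0.82, array([ 0.5878, -0.0745,  0.0855]))] [(0.63, array([ 0.5928, -0.14  ,  0.0954]))] []
[(0.85, array([ 0.5915, -0.1871,  0.0846])), (0.72, array([ 0.5849, -0.0713,  0.0812]))] [(0.88, array([ 0.5887, -0.1471,  0.0964]))] [(0.94, array([0.4734, 0.1159, 0.0751]))]
[(0.74, array([ 0.5996, -0.0703,  0.0825])), (0.7, array([ 0.6071, -0.181 ,  0.0821])), (0.36, array([0.7083, 0.1855, 0.0356]))] [(0.84, array([ 0.5884, -0.1284,  0.0965])), (0.52, array([0.5507, 0.1348, 0.0034]))] [(0.73, array([0.4748, 0.1155, 0.0716]))]
   view 0 [0.5317 0.1279 0.16  ] 1.07
   view 1 [0.5323 0.1288 0.1569] 1.33
tray -> [0.532  0.1285 0.1585] 1.21
t 97.2 p [0.4599 0.1591 0.3603] gap mm 47.0 grip 0.0 F [ 0.4 -0.2  1.4]
```

View pics/o5.png

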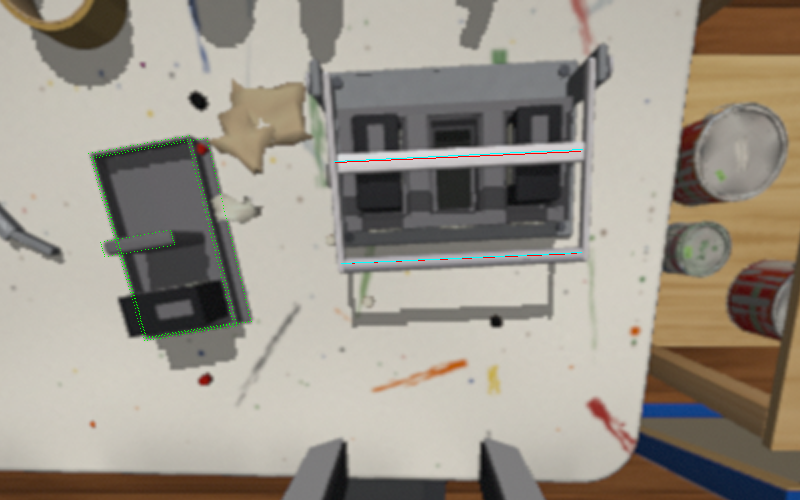

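The clamp is shut and both fresh cartridges are in (handle contact at z = 0.094, as expected). Now the tray.

```bash
python3 - <<'E'
from h import *
v=V(); t=v['tray']; h=v['holder']
g=dk([0,0,.062],'tray'); A=dk([-.22,0,.062],'holder'); B=dk([-.12,0,.062],'holder'); C=dk([.03,0,.062],'holder')
best=None
for k in(-1,0,1,2,-2):
    ya=t[2]+np.pi/2+k*np.pi; yb=h[2]+np.pi/2+k*np.pi
    q=[planner.inverse_kinematics(tcp(x),down(yy)) for x,yy in((g,ya),(A,yb),(C,yb))]
    if all(i is not None for i in q):
        m=max(abs(i[5]) for i in q)
        if best is None or m<best[0]: best=(m,ya,yb)
print(best); _,ya,yb=best
grasp(g,ya,28,30)
if manip.get_obs()['finger_gap']*94>8:
    z=manip.get_obs()['ee_pos'][2]
    pA,pB=[np.r_[x[:2],z] for x in(A,B)]
    manip.move_l(pA,down(yb),rate=.08); st()
    print(manip.move_l(pB,rate=.06,force_limit=15)); st()
    P=read_camera('top'); save(P,'t3'); s=read_camera('scene'); save(s,'s3'); 
    a=cv2.imread('pics/t3.png')[110:300,60:280]; b=cv2.imread('pics/s3.png')[150:340,120:340]
    cv2.imwrite('pics/o6.png',cv2.resize(np.hstack([a,b]),(800,345),interpolation=cv2.INTER_CUBIC))
E
```

```text
(np.float64(0.23572267792112278), np.float64(8.012438868878283), np.float64(8.543981633974482))
touch False
t 100.9 p [0.5325 0.1286 0.0437] gap mm 11.8 grip 30.0 F [ 1.8 -0.4  3.7]
t 103.2 p [0.3943 0.2329 0.0449] gap mm 11.9 grip 30.0 F [ 6.4 -3.  14. ]
True
t 103.5 p [0.3943 0.2329 0.0449] gap mm 12.1 grip 30.0 F [-0.9 -0.6  4.9]
```

View pics/o6.png

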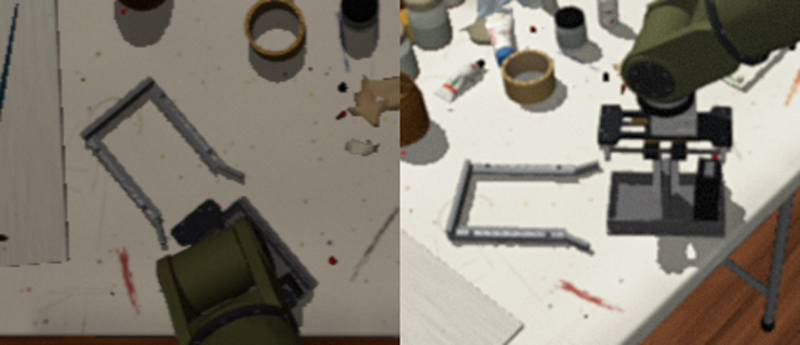

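The tray is well aligned with the mouth, and the stop was only drag friction. Sliding in with a higher limit.

```bash
python3 - <<'E'
from h import *
h=V()['holder']; z=.0442
def go(x,lim,r):
    a=manip.move_l(np.r_[dk([x,0,0],'holder')[:2],z],rate=r,force_limit=lim); p=np.array(manip.get_obs()['ee_pos'])[:2]-h[:2]
    print(x,a,'hx,hy',np.round([p@[np.cos(h[2]),np.sin(h[2])],p@[-np.sin(h[2]),np.cos(h[2])]],4)); st(); return a
for x in(-.16,-.1,-.04):
    if go(x,30,.06): break
else: go(.035,25,.04)
E
```

```text
-0.16 True hx,hy [-0.1638  0.0004]
t 104.5 p [0.4361 0.2688 0.0449] gap mm 11.8 grip 30.0 F [-1.3 -0.2  5.2]
```

```bash
cat > go.py <<'E'
from h import *
h=V()['holder']
def go(x,lim,r,y=0,z=.0442):
    a=manip.move_l(np.r_[dk([x,y,0],'holder')[:2],z],rate=r,force_limit=lim); p=np.array(manip.get_obs()['ee_pos'])[:2]-h[:2]
    print(x,a,'hx,hy',np.round([p@[np.cos(h[2]),np.sin(h[2])],p@[-np.sin(h[2]),np.cos(h[2])]],4)); st(); return a
E
python3 - <<'E'
from go import *
go(-.14,30,.03,z=.0448)
s=read_camera('scene'); save(s,'s4'); b=cv2.imread('pics/s4.png')[190:320,130:310]
cv2.imwrite('pics/o7.png',cv2.resize(b,(720,520),interpolation=cv2.INTER_CUBIC))
E
```

```text
-0.14 True hx,hy [-0.1627  0.0009]
t 104.8 p [0.4367 0.2698 0.0448] gap mm 11.7 grip 30.0 F [-3.3  0.   6.5]
```

View pics/o7.png

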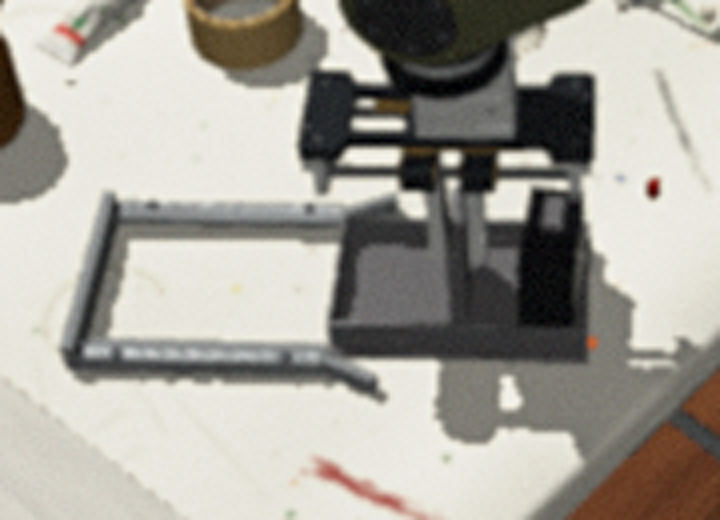

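The tray's leading edge is caught at the rail entrance. I'll measure tray and holder in the same image to get the relative offset.

```bash
python3 - <<'E'
from go import *
from fit import fit,rect,M
M['tray2']=rect(.170,.092,.025)+rect(.170,.108,.005)
def rel(t,h):
    d=t[:2]-h[:2]; c,s=np.cos(h[2]),np.sin(h[2]); return np.round([d@[c,s],d@[-s,c],t[2]-h[2]],4)
o=manip.get_obs(); t0=[*o['ee_pos'][:2],h[2]]
s=read_camera('scene'); w=read_camera('wrist'); save(w,'w9')
for n,p in(('scene',s),('wrist',w)):
    hh=fit('holder',[p],h,span=(.012,.06),T=3,per=False); tt=fit('tray2',[p],t0,span=(.012,.06),T=3,per=False); print(n,rel(tt,hh))
cv2.imwrite('pics/w9b.png',cv2.resize(cv2.imread('pics/w9.png'),(800,600)))
E
```

```text
holder -> [0.554  0.3856 0.6914] 0.38
tray2 -> [0.4393 0.2665 0.6767] 0.94
scene [-0.1643 -0.0186 -0.0148]
holder -> [0.5503 0.3642 0.6908] 1.63
tray2 -> [0.4303 0.2746 0.6908] 1.85
wrist [-0.1496  0.0074 -0.    ]
```

View pics/w9b.png

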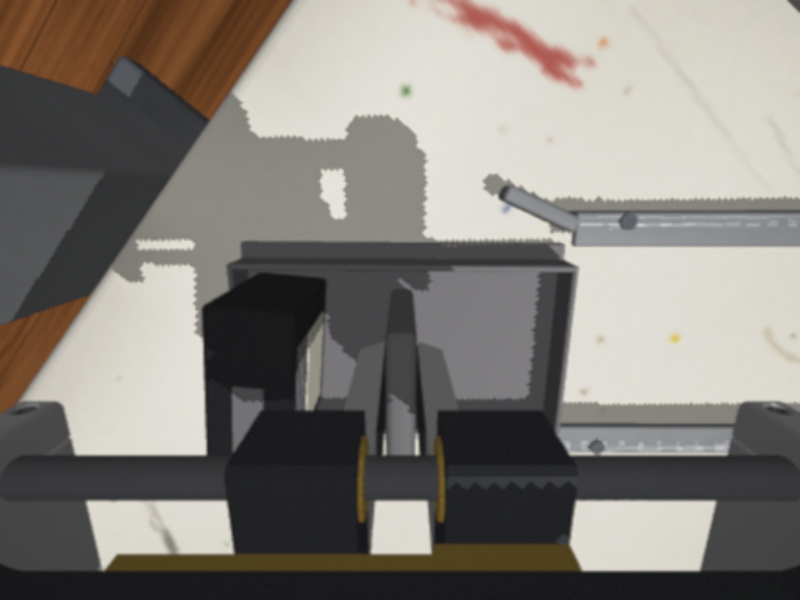

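```bash
python3 - <<'E'
from go import *
p=read_camera('wrist')
def hf(uv,z):
    d=unproj(p,np.array(uv)/1.5625,z)[:,:2]-h[:2]; c,s=np.cos(h[2]),np.sin(h[2]); return np.round(np.c_[d@[c,s],d@[-s,c]],4).tolist()
print('flange z5',hf([(245,243),(563,243)],.005)); print('wall rim z25',hf([(230,262),(575,267)],.025))
print('lip far z16',hf([(580,245),(790,245)],.016),'lip near outer? z16',hf([(575,427),(730,425)],.016))
print('rail far outer z16',hf([(580,211),(790,211)],.016)); print(np.array(p['cam_to_world'])[:3,3])
E
```

```text
flange z5 [[-0.2455, 0.0509], [-0.0801, 0.0511]]
wall rim z25 [[-0.2461, 0.0444], [-0.0807, 0.0421]]
lip far z16 [[-0.0757, 0.0515], [0.0272, 0.0516]] lip near outer? z16 [[-0.0671, -0.0498], [0.0184, -0.0482]]
rail far outer z16 [[-0.0776, 0.0679], [0.0232, 0.0679]]
[0.38677767 0.33002602 0.22418777]
```

The tray sits about 4 mm to the holder's -y side: its flange edge is at 0.051 (should be 0.054), with the lips centred at +0.0013. Back off, shift, and retry.

```bash
python3 - <<'E'
from go import *
go(-.172,None,.04,y=.0007); go(-.172,None,.03,y=.0048)
for x in(-.14,-.09,-.04):
    if go(x,30,.05,y=.0048): break
else: go(.035,30,.04,y=.0048)
E
```

```text
-0.172 False hx,hy [-0.1717  0.0007]
t 105.4 p [0.4298 0.264  0.0448] gap mm 12.1 grip 30.0 F [0.1 0.6 8.8]
-0.172 False hx,hy [-0.1717  0.0047]
t 105.7 p [0.4273 0.267  0.0448] gap mm 11.7 grip 30.0 F [ 0.7 -1.2  9.4]
-0.14 False hx,hy [-0.1408  0.0049]
t 106.5 p [0.451  0.2868 0.0448] gap mm 12.1 grip 30.0 F [-7.7 -5.8 15.6]
-0.09 False hx,hy [-0.0909  0.0048]
t 107.6 p [0.4895 0.3186 0.0449] gap mm 12.1 grip 30.0 F [-6.5 -6.1 14.5]
-0.04 False hx,hy [-0.0408  0.0048]
t 108.8 p [0.5282 0.3505 0.0449] gap mm 11.9 grip 30.0 F [-5.7 -4.7 12.5]
0.035 True hx,hy [-0.0025  0.0044]
t 109.8 p [0.558  0.3745 0.0448] gap mm 11.7 grip 29.9 F [-7.7 -6.8  9.6]
```

```bash
python3 - <<'E'
from go import *
go(.02,40,.03,y=.0044)
hand.move_gripper(28/94); manip.wait(.3); manip.move_l(np.array(manip.get_obs()['ee_pos'])+[0,0,.16],rate=.15)
manip.movep([.45,.3,.36],down(0)); w=read_camera('wrist'); manip.movep([.40,.1,.36],down(0)); w2=read_camera('wrist')
print(find('clamp_handle',w2),find('fresh_0',w2),find('spent_0',w2))
from fit import fit,M,rect
tt=fit('tray',[w],[.558,.3745,.69],span=(.015,.08),T=3)
st()
S=2.2; f=cv2.resize(w['frame'],None,fx=S,fy=S,interpolation=cv2.INTER_CUBIC); q=dict(w,frame=f,camera_matrix=np.diag([S,S,1])@w['camera_matrix'])
u=proj(q,[[.55,.37,.02]])[0].astype(int); 
a=f[max(0,u[1]-250):u[1]+250,max(0,u[0]-200):u[0]+200]; g=cv2.resize(w2['frame'],None,fx=S,fy=S,interpolation=cv2.INTER_CUBIC)
u=proj(dict(w2,camera_matrix=np.diag([S,S,1])@w2['camera_matrix']),[[.58,-.13,.05]])[0].astype(int); b=g[max(0,u[1]-250):,max(0,u[0]-200):u[0]+200]
b=cv2.resize(b,(400,a.shape[0])); cv2.imwrite('pics/o8.png',cv2.cvtColor(np.hstack([a,b]),cv2.COLOR_RGB2BGR))
E
```

```text
0.02 True hx,hy [-0.0026  0.0044]
t 110.1 p [0.5579 0.3744 0.0448] gap mm 12.0 grip 29.9 F [-4.7 -4.1  6.6]
[(0.84, array([ 0.5889, -0.1432,  0.0965]))] [(0.81, array([ 0.5854, -0.0705,  0.0821])), (0.79, array([ 0.5876, -0.1863,  0.0834])), (0.53, array([ 0.5899, -0.1446,  0.0949])), (0.4, array([0.5888, 0.3736, 0.0188])), (0.31, array([0.5757, 0.3764, 0.01  ]))] [(0.7, array([0.507 , 0.326 , 0.0747]))]
   view 0 [0.5526 0.3803 0.6935] 0.79
tray -> [0.5526 0.3803 0.6935] 0.79
t 115.1 p [0.4003 0.1008 0.3597] gap mm 27.9 grip 0.0 F [ 0.1  0.6 -0.4]
```

View pics/o8.png

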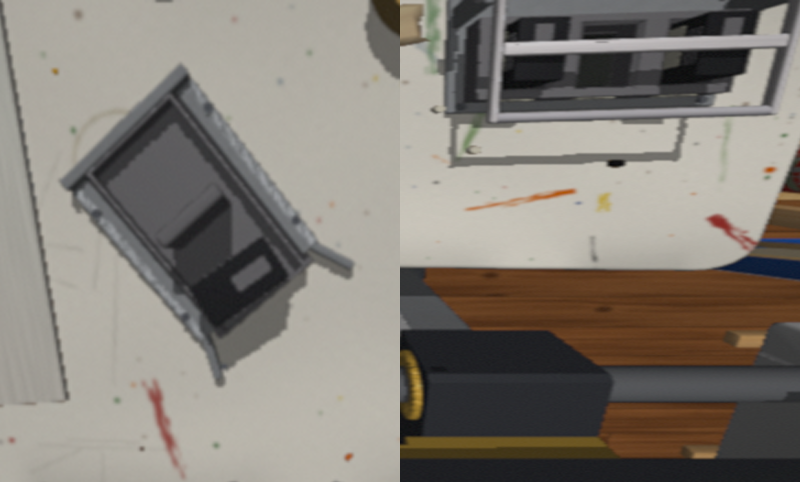

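The tray is against its stop with the spent cartridge upright, the clamp is level and both fresh cartridges are home. Handing in.

```bash
python3 - <<'E'
from h import *
print(manip.sign_off())
E
```

```text
the job is handed in; nothing more can be done
None
```

The job is handed in at about 115 s with no verdict returned: the spent cartridge stands in the return tray, the tray is in the holder against its stop, both fresh cartridges are in bays 0 and 2, and the clamp is shut.

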